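Slide the jar and the fuse holder home on the tilted box shelf

TASK

On the tilted box shelf, slide the open orange jar and the black fuse holder down their lanes until each rests against the dark back stop at the low end. Slide them along the shelf floor without lifting them off it, leave both standing upright, and leave the blue egg cup where it stands.

Things in the scene. Friction and masses are not known exactly. Their poses are not given: they have to be found in the camera images.
- shelf: Fixed wooden box shelf. Origin: centre of floor top. x runs 10 deg downhill, y across, z normal to floor. Floor 220 (x) by 282 mm. Dark back stop: inner face at x=+110, 30 mm high; upper end x=-110 is open. Side walls 26 mm high; dividers 6 thick, 14 high at y=-47, +47 make 3 lanes. Jar, fuse holder, egg cup: one per lane, any order, upper half, held by friction till pushed.
- jar_mid (a point): Orange open plastic jar, cap off, standing on its base: 54 mm diameter up to 40 mm, neck 46 mm diameter above, 54 mm tall in all, 50 to 110 g. The point is on its axis half-way up, 27 mm above the base; z is its axis. Against the back stop the point is at 83 mm along the shelf's x.
- fuse_mid (a point): Black hard plastic fuse holder, a block 60 mm long (its x), 36 wide (y), 32 tall (the top 10 mm is a grey cap, 44 x 24 mm, with an amber window), 60 to 125 g, lying lengthwise in its lane within 10 degrees. The point is at its centre, 16 mm above its underside. Against the back stop it is at 80 mm along the shelf's x.
- eggcup_mid (a point): Blue melamine egg cup, 50 mm diameter at the rim, 52 mm tall, 70 g, standing in one of the lanes; a bystander to be left alone. The point is on its axis half-way up, 26 mm above its foot.
There are look-alikes about, which are no part of the job. What is shaped like the part that bears fuse_mid but pink or purple is not meant. Of the things shaped like the part that bears jar_mid, the orange one is meant.

How it is judged (in metres and radians):
At the end, for the whole second after the job is handed in: The jar and the fuse holder are at rest on the shelf floor, each against the back stop (gap at most 12 mm) and standing square on the floor within 10 degrees; the egg cup is within 15 mm of where it started (x of jar_mid in the frame of shelf between 0.071 and 0.092 m and x of fuse_mid in the frame of shelf between 0.068 and 0.095 m and angle between the z axis of each of jar_mid, fuse_mid and the z axis of shelf, either way round below 0.18 rad and z of jar_mid in the frame of shelf below 0.035 m and z of fuse_mid in the frame of shelf below 0.024 m and distance of eggcup_mid from where it was at the start of the episode below 0.015 m and linear speed of each of jar, fuse below 0.02 m/s); the robot touches nothing.
It fails at once if the jar is lifted off the shelf floor (more than 15 mm) (z of jar_mid in the frame of shelf above 0.042 m).
It fails at once if the fuse holder is lifted off the shelf floor (more than 15 mm) (z of fuse_mid in the frame of shelf above 0.031 m).
It fails at once if the egg cup is moved more than 15 mm (distance of eggcup_mid from where it was at the start of the episode above 0.015 m).
It also fails if it takes over 38 s, if anything falls off the work surface, if the arm or the gripper's body presses on something with over 40 N, if the wrist force passes 120 N, or if a joint passes its speed limit or range.

ROBOT

A 6-joint arm with a two-finger parallel gripper is mounted at the origin on the work surface. World frame = base frame: x ahead of the robot, y to its left, z up, the work surface at z = 0. Lengths are in mm, angles in rad, forces in N, time in s.
With the tool pointing down it reaches from about 275 to 1000 mm from the base axis. Payload 8.4 kg.
Tool frame: the origin (TCP) lies between the finger pads; the fingertips stand r.finger_overhang ahead of it and the grasp point (between the pads) is the TCP (r.finger_overhang is the distance from the TCP to the fingertips, in mm); z points along the fingers, y is the line along which they close (so a half turn about z gives the same grasp; the last joint's range is limited). The gripper opens to 85 mm and grips with 20 to 120 N. Pads are 22 mm wide; open, the fingers measure 114 mm over their backs; the gripper's body (76 mm by 85 mm) begins 54 mm behind the grasp point. The pads swing forward as they close: fully open they stand 13 mm farther back than shut.
Start: joints at [1.32, 0.353, 1.633, -0, 1.155, -0.002], TCP at [153.899, 605.758, 250.281] pointing down, gripper open.
Joint ranges: [-2.63, 2.63], [-0.92, 2.1], [0.06, 2.66], [-1.3, 4.44], [0, 2.69], [-3.02, 3.02]. Speed limits (rad/s): [2.22, 2.22, 2.79, 3.14, 3.14, 3.14].

INTERFACE

Orientations are given as [roll, pitch, yaw] about the fixed x, y, z axes, in that order (R = Rz(yaw) Ry(pitch) Rx(roll)).
In Python, from rig import r, cams, sign_off gives the robot as it stands.
- The arm moves only by the shell command python3 -m crank 'ROWS' [FORCE]. ROWS is JSON, a list of rows, each a list of 7 numbers: the shift along the tool's x, y, z in m, then the turn, a rotation vector about the tool's x, y, z in rad, then the closure, from 0 (fully open) to 1 (shut). In form: [[dx, dy, dz, ax, ay, az, gripper], ...]. A call has 1 to 5 rows; each row is the pose to reach, as a shift and turn from the pose commanded when the call began, along the tool's axes at that moment; what a row does not reach only later rows make up. A row lasts 1/10 s, in which the tool goes at most 50 mm and 8.59 degrees, less where a joint would pass 70% of its speed; a pose out of reach is approached as far as the arm can. A call with a gripper value outside its range is refused whole. The fingers move at their own pace and stop on an object; FORCE is the grip in N (left out, the last holds). Time passes only in rows, so rows that repeat a pose let the fingers close. It gives the time, the measured TCP pose, the force, the opening and the grip force at its end, in the units of the state.
- r.sense(): the state, without advancing time (a new reading comes with each control period).
- cams.grab_frame(name): name is "side" or "top"; returns a dict with "image" (384x512x3 uint8, red, green, blue), "fx", "fy", "cx", "cy" (pixels), "position" and "orientation" of the camera in the world. Camera axes: x right, y down, z forward; pixel columns grow to the right and rows downward; lengths in mm; the calibration is good to about 2 mm. A picture is of the moment at which its call begins. There is no depth.
- sign_off(): hands the job in; it is judged then, once.
The state is a dict: "clock": time; "qpos": joint angles; "qvel": joint speeds; "joint_efforts": joint torques, N m; "eef_pos": TCP position; "tcp_rot": TCP orientation; "contact_force": force on the tool from outside, world axes, zero at the start; "wrist_torque": the same for the moment, N m; "opening": opening from 0.0 (shut) to 1.0 (fully open); "grasp_force": force on a finger pad.
Only numpy, scipy, OpenCV 4.12 (cv2) and the standard library are available. Lean on these libraries where they do the work, as an engineer would, in place of code of your own. Each camera call takes 0.05 s, during which the arm holds its last target. There are 200 camera calls.

## Working session

There is one attempt and no reset: what is moved stays moved. The work goes in short steps, Python scripts to look and compute and a shell command to move; the robot and the scene stay as the last step left them, time stands still between calls to the robot, and variables do not carry over. Pictures are saved under pics/ and viewed, at most 10 in all, crops included, and the job is handed in when it is done.

```bash
mkdir -p pics; ls; python3 - <<'E'
from rig import r,cams
import cv2,numpy as np
print(r.sense(), r.finger_overhang)
for n in("top","side"):
    f=cams.grab_frame(n); im=f.pop("image"); cv2.imwrite(f"pics/{n}0.png",im[...,::-1]); print(n,f)
E
```

```text
pics
{'clock': 0.0, 'qpos': array([ 1.31961286e+00,  3.53694203e-01,  1.63409362e+00,  6.35822057e-06,
        1.15524678e+00, -2.39666000e-03]), 'qvel': array([ 0.0005002 ,  0.00017738,  0.00061546,  0.00032407,  0.00132515,
       -0.00041292]), 'joint_efforts': array([-9.53166455e-04, -6.05247188e+01, -3.42071378e+01,  3.01471061e-05,
        9.26936249e-03, -5.29559799e-06]), 'eef_pos': array([153.7785854 , 605.32872943, 249.55025359]), 'tcp_rot': array([-3.14015072e+00, -9.26923792e-06,  2.89280327e+00]), 'contact_force': array([ 0.47943693, -0.6530687 ,  0.86166399]), 'wrist_torque': array([ 0.02827884, -0.01080361,  0.02074215]), 'grasp_force': 0.0, 'opening': 0.9997471745059485} 19.0
top {'fx': 369.2571486063772, 'fy': 369.2571486063772, 'cx': 256.99095264736263, 'cy': 191.26202789220866, 'position': array([520.3757915 , -61.63814428, 741.16288743]), 'orientation': array([-3.10162135,  0.02309539, -1.5909736 ])}
side {'fx': 463.30003652358215, 'fy': 463.30003652358215, 'cx': 258.7137670389678, 'cy': 184.83901474044953, 'position': array([191.65035614, 506.78877209, 722.10918172]), 'orientation': array([-2.3491119 ,  0.01717083, -2.61198732])}
```

View pics/top0.png

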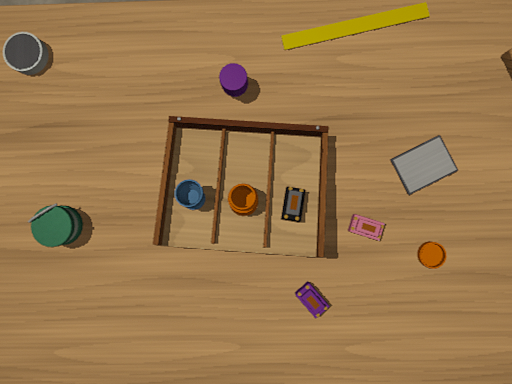

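View pics/side0.png

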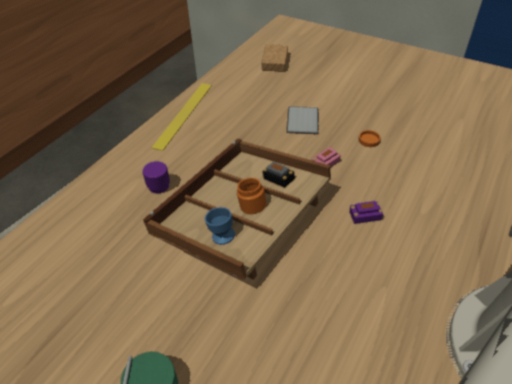

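The top view shows the egg cup at (189,194) in the left lane, the jar at (242,199) in the middle and the fuse holder at (293,203) in the right. The stop is at the top edge, rows 119–130, so downhill is away from the robot (+x). I'll enlarge both views to pick the shelf corners.

```bash
python3 - <<'E'
import cv2
a=cv2.imread("pics/top0.png")[105:265,145:345]; cv2.imwrite("pics/tc.png",cv2.resize(a,(750,600),interpolation=cv2.INTER_CUBIC)) if 0 else cv2.imwrite("pics/tc.png",cv2.resize(a,None,fx=3.75,fy=3.75,interpolation=cv2.INTER_CUBIC))
b=cv2.imread("pics/side0.png")[130:285,140:340]; cv2.imwrite("pics/sc.png",cv2.resize(b,None,fx=3.75,fy=3.75,interpolation=cv2.INTER_CUBIC))
E
```

```text
(no output)
```

View pics/tc.png

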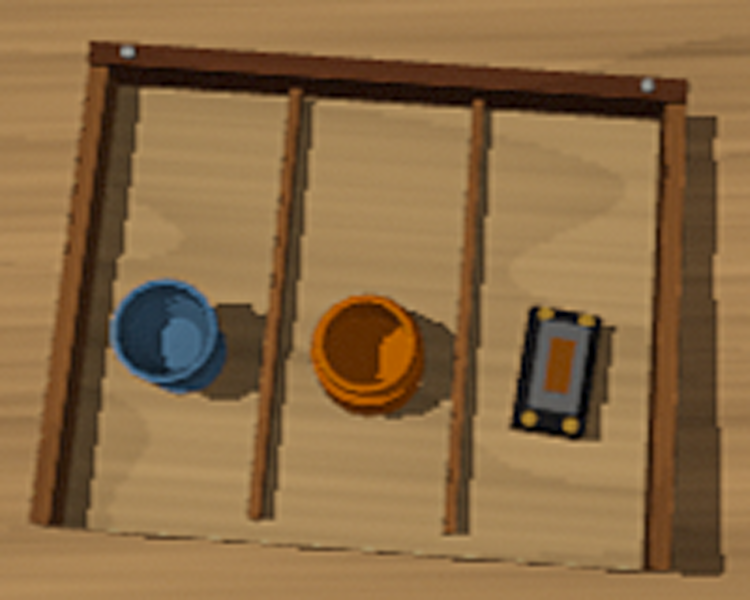

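View pics/sc.png

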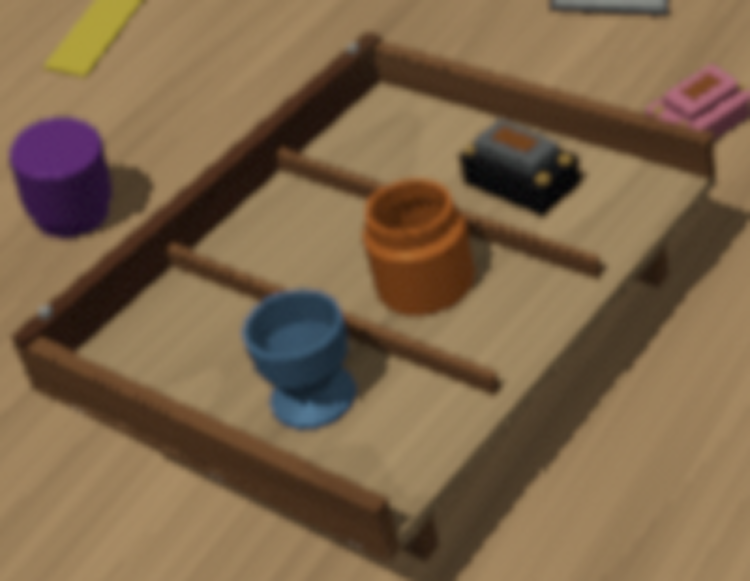

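The crops show divider near ends, in top/side crop pixels, at (261,519)/(495,380) and (456,533)/(600,265). The far ends are at (297,92)/(178,247) and (480,100)/(285,152). I'll triangulate these and fit the shelf frame.

```bash
cat >h.py <<'E'
import numpy as np
from scipy.spatial.transform import Rotation as R
C={"top":(369.257,256.991,191.262,[520.376,-61.638,741.163],[-3.10162135,.02309539,-1.5909736]),
"side":(463.3,258.714,184.839,[191.65,506.789,722.109],[-2.3491119,.01717083,-2.61198732])}
def ray(n,u,v):
    f,cx,cy,p,o=C[n]; d=R.from_euler("xyz",o).apply([(u-cx)/f,(v-cy)/f,1]); return np.array(p),d/np.linalg.norm(d)
def tri(a,b):
    p,d=ray("top",*a); q,e=ray("side",*b); s=np.linalg.lstsq(np.c_[d,-e],q-p,rcond=None)[0]
    A,B=p+s[0]*d,q+s[1]*e; return (A+B)/2,np.linalg.norm(A-B)
E
python3 - <<'E'
from h import *
t=lambda a,o:((a[0]+.5)/3.75-.5+o[0],(a[1]+.5)/3.75-.5+o[1])
P=dict(Ln=((261,519),(495,380)),Rn=((456,533),(600,265)),Lf=((297,92),(178,247)),Rf=((480,100),(285,152)),
rivL=((127,51),(44,311)),rivR=((647,86),(350,48)),wL=((43,522),(388,505)),wR=((658,568),(711,145)),jarrim=((367,342),(414,208)),win=((560,366),(515,138)),cuprim=((164,332),(297,325)))
W={}
for k,(a,b) in P.items():
    W[k],e=tri(t(a,(145,105)),t(b,(140,130))); print(k,W[k].round(1),round(e,1))
S=np.array([[-110,47,14],[-110,-47,14],[110,47,14],[110,-47,14]])
Q=np.array([W[k] for k in("Ln","Rn","Lf","Rf")])
rot,rs=R.align_vectors(Q-Q.mean(0),S-S.mean(0)); o=Q.mean(0)-rot.apply(S.mean(0))
print("fit",rs,o,rot.as_euler("ZYX",True))
rot=R.from_euler("ZYX",[rot.as_euler("ZYX")[0],np.radians(10),0]); o=Q.mean(0)-rot.apply(S.mean(0))
np.savez("shelf.npz",o=o,m=rot.as_matrix())
for k in W: print(k,rot.inv().apply(W[k]-o).round(1))
E
```

```text
Ln [455.   32.8  69.3] 0.3
Rn [446.1 -61.7  68.3] 1.2
Lf [667.6  14.2  38.2] 4.6
Rf [661.  -79.7  36.5] 5.7
rivL [687.6  97.9  55.6] 2.7
rivR [ 664.4 -161.4   54.3] 1.1
wL [455.6 132.7  87.4] 3.9
wR [ 428.9 -156.7   83.8] 3.2
jarrim [536.6 -23.2  99.1] 5.3
win [ 525.1 -113.    81.1] 2.2
cuprim [543.9  71.8  98.7] 3.8
fit 3.5050451105396356 [555.39174507 -23.22272906  39.23633771] [-4.8543421   8.3306102   0.79474661]
Ln [-108.    47.5   11.4]
Rn [-108.7  -47.3   10.2]
Lf [107.5  47.   17.9]
Rf [109.2 -47.1  16.5]
rivL [117.2 132.1  37.2]
rivR [ 116.2 -128.3   35.7]
wL [-118.8  147.2   27.9]
wR [-120.4 -143.5   24. ]
jarrim [-28.4  -1.4  55.8]
win [-29.1 -91.9  37.3]
cuprim [-29.1  93.9  55.2]
```

```bash
cat >g.py <<'E'
from h import *; import sys
from rig import r
s=r.sense(); z=np.load("shelf.npz"); M=R.from_matrix(z["m"]); T=R.from_euler("xyz",s["tcp_rot"])
G=M*R.from_euler("xyz",[np.pi,0,np.pi])
g=z["o"]+M.apply([float(v) for v in sys.argv[1:4]])
print("shift m",(T.inv().apply(g-s["eef_pos"])/1e3).round(3),"turn",(T.inv()*G).as_rotvec().round(3),"shelf now",M.inv().apply(s["eef_pos"]-z["o"]).round(1),"goal",g.round(0),s["clock"],s["contact_force"].round(1),s["opening"])
E
python3 g.py -100 -92 150
```

```text
shift m [-0.487 -0.613  0.046] turn [ 0.013  0.174 -0.164] shelf now [-482.6  592.5  128.5] goal [ 475. -109.  204.] 0.1 [-0.9 -0.3  0.2] 1.0003037750352275
```

```bash
python3 -m crank '[[-0.03,-0.037,0.003,0.001,0.01,-0.01,0.75],[-0.06,-0.075,0.006,0.002,0.02,-0.02,0.75],[-0.09,-0.113,0.009,0.003,0.03,-0.03,0.75],[-0.12,-0.15,0.012,0.004,0.04,-0.04,0.75],[-0.15,-0.19,0.015,0.004,0.05,-0.05,0.75]]' 40; python3 g.py -100 -92 150
```

```text
clock: 0.6
eef_pos: [252.8, 383.1, 235.0]
tcp_rot: [-3.139, -0.05, 2.944]
contact_force: [1.3, 0.5, 0.1]
opening: 0.248
grasp_force: 0.0
shift m [-0.316 -0.439  0.016] turn [ 0.01   0.124 -0.113] shelf now [-364.4  379.4  134.5] goal [ 475. -109.  204.] 0.6 [1.3 0.5 0.1] 0.24839403484194397
```

```bash
python3 -m crank '[[-0.03,-0.037,0,0.001,0.01,-0.01,0.75],[-0.06,-0.076,0,0.002,0.02,-0.02,0.75],[-0.09,-0.115,0,0.003,0.03,-0.03,0.75],[-0.12,-0.155,0,0.004,0.04,-0.04,0.75],[-0.14,-0.195,0,0.005,0.06,-0.05,0.75]]' >/dev/null; python3 g.py -100 -92 150
```

```text
shift m [-0.164 -0.252  0.007] turn [ 0.006  0.065 -0.063] shelf now [-247.9  169.6  148.8] goal [ 475. -109.  204.] 1.1 [ 1.5 -0.4  0.3] 0.2534943490995178
```

```bash
python3 -m crank '[[-0.03,-0.037,0,0.001,0.01,-0.01,0.75],[-0.06,-0.076,0,0.002,0.02,-0.02,0.75],[-0.09,-0.115,0,0.003,0.03,-0.03,0.75],[-0.12,-0.155,0,0.004,0.04,-0.04,0.75],[-0.14,-0.195,0,0.005,0.06,-0.05,0.75]]' >/dev/null; python3 g.py -100 -92 150
```

```text
shift m [-0.021 -0.057  0.006] turn [ 0.001  0.004 -0.014] shelf now [-120.5  -34.2  156. ] goal [ 475. -109.  204.] 1.6 [ 1.1 -0.1  0.1] 0.24462606458822744
```

```bash
python3 -m crank '[[-0.01,-0.03,0,0,0.002,-0.007,0.75],[-0.02,-0.057,0.005,0.001,0.004,-0.014,0.75],[-0.02,-0.057,0.04,0.001,0.004,-0.014,0.75],[-0.02,-0.057,0.075,0.001,0.004,-0.014,0.75],[-0.02,-0.057,0.085,0.001,0.004,-0.014,0.75]]' >/dev/null; python3 g.py -97 -92 37; python3 - <<'E'
from rig import cams
import cv2
a=cams.grab_frame("side")["image"][:,:,::-1][90:290,140:390]; cv2.imwrite("pics/s1.png",cv2.resize(a,None,fx=3,fy=3))
E
```

```text
shift m [-0.008 -0.003  0.031] turn [ 0.001 -0.005 -0.   ] shelf now [-104.4  -89.3   67.9] goal [ 458. -108.   93.] 2.1 [0.  0.2 0.4] 0.245582193378699
```

View pics/s1.png

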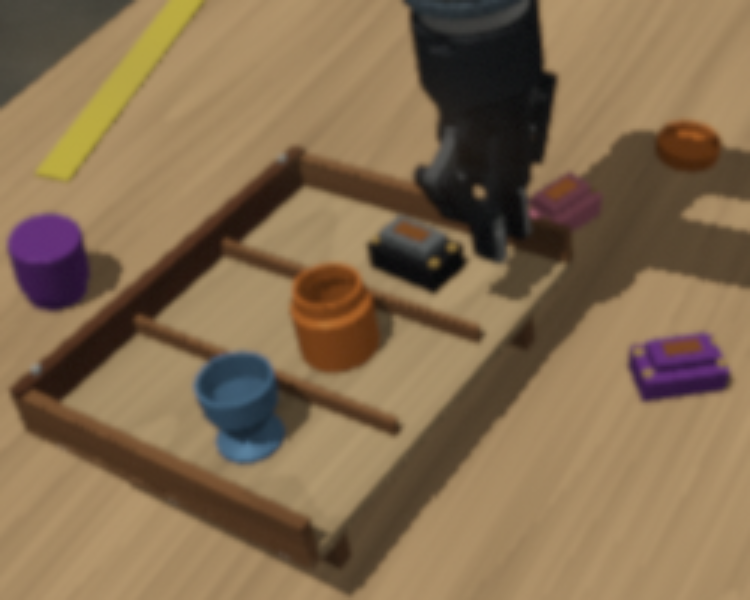

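The gripper's fingertips, around crop (480,245), are just uphill of the fuse holder at (415,250) and inside its lane. Next I'll go down and push.

```bash
python3 -m crank '[[0,-0.003,0.012,0,0,0,0.75],[-0.003,-0.003,0.022,0,-0.005,0,0.75],[-0.005,-0.003,0.03,0,-0.005,0,0.75],[-0.005,-0.003,0.03,0,-0.005,0,0.75]]'; python3 g.py 39 -92 37
```

```text
clock: 2.55
eef_pos: [458.9, -107.8, 96.1]
tcp_rot: [-3.141, -0.17, 3.057]
contact_force: [-0.7, -0.3, -0.3]
opening: 0.252
grasp_force: 0.0
shift m [-0.136  0.     0.004] turn [-0.     0.004  0.001] shelf now [-97.1 -92.2  40.5] goal [ 592. -119.   69.] 2.55 [-0.7 -0.3 -0.3] 0.2515911422974429
```

```bash
python3 -m crank '[[-0.01,0,0.003,0,0,0,0.75],[-0.018,0,0.004,0,0,0,0.75],[-0.026,0,0.004,0,0,0,0.75],[-0.034,0,0.004,0,0,0,0.75],[-0.042,0,0.004,0,0,0,0.75]]' |grep -E "clock|force"; python3 -m crank '[[-0.008,0,0,0,0,0,0.75],[-0.016,0,0,0,0,0,0.75],[-0.024,0,0,0,0,0,0.75],[-0.032,0,0,0,0,0,0.75],[-0.04,0,0,0,0,0,0.75]]' |grep -E "clock|force"; python3 g.py 39 -92 37;python3 - <<'E'
from rig import cams
import cv2
a=cams.grab_frame("side")["image"][:,:,::-1][90:290,140:390]; cv2.imwrite("pics/s2.png",cv2.resize(a,None,fx=2,fy=2))
E
```

```text
clock: 3.05
contact_force: [0.0, -0.2, 0.1]
grasp_force: 0.4
clock: 3.55
contact_force: [-0.5, -0.3, -0.8]
grasp_force: 0.2
shift m [-0.053  0.     0.001] turn [-0.     0.005  0.   ] shelf now [-14.4 -92.3  37.5] goal [ 592. -119.   69.] 3.55 [-0.5 -0.3 -0.8] 0.2502579383487517
```

View pics/s2.png

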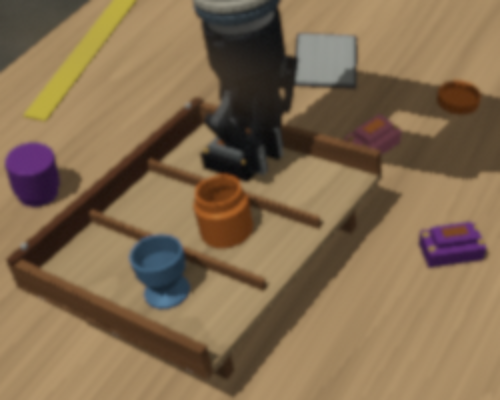

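The fuse holder, at crop (230,158), is sliding ahead of the fingers and is still flat and in its lane. I'll keep pushing until it meets the stop.

```bash
python3 -m crank '[[-0.008,0,0,0,0,0,0.75],[-0.016,0,0,0,0,0,0.75],[-0.024,0,0,0,0,0,0.75],[-0.032,0,0,0,0,0,0.75],[-0.04,0,0,0,0,0,0.75]]' |grep -E "clock|force"; python3 -m crank '[[-0.003,0,0,0,0,0,0.75],[-0.006,0,0,0,0,0,0.75],[-0.008,0,0,0,0,0,0.75]]' |grep -E "clock|force"; python3 g.py 39 -92 37
```

```text
clock: 4.1
contact_force: [-0.2, 0.7, -0.7]
grasp_force: 0.2
clock: 4.4
contact_force: [-0.7, 0.5, -0.7]
grasp_force: 0.2
shift m [-0.006  0.     0.001] turn [-0.     0.005  0.   ] shelf now [ 32.9 -92.3  37.7] goal [ 592. -119.   69.] 4.4 [-0.7  0.5 -0.7] 0.24979120911653319
```

```bash
python3 -m crank '[[-0.002,0,0,0,0,0,0.75],[-0.004,0,0,0,0,0,0.75],[-0.004,0,0,0,0,0,0.75]]' |grep -E "clock|force"; python3 g.py 39 -92 37;  python3 -m crank '[[-0.002,0,0,0,0,0,0.75],[-0.003,0,0,0,0,0,0.75],[-0.003,0,0,0,0,0,0.75]]' |grep -E "clock|force"; python3 g.py 39 -92 37; python3 - <<'E'
from rig import cams
import cv2
a=cams.grab_frame("side")["image"][:,:,::-1][110:240,200:340]; b=cams.grab_frame("top")["image"][:,:,::-1][105:235,220:360]
import numpy as np
cv2.imwrite("pics/s3.png",cv2.resize(np.hstack([a,b]),None,fx=2.8,fy=2.8))
E
```

```text
clock: 4.7
contact_force: [0.2, -0.2, 0.2]
grasp_force: 0.0
shift m [-0.002  0.     0.001] turn [-0.     0.005  0.   ] shelf now [ 37.1 -92.3  37.9] goal [ 592. -119.   69.] 4.7 [ 0.2 -0.2  0.2] 0.2524855884371134
clock: 5.0
contact_force: [-6.1, 0.5, 6.4]
grasp_force: 3.5
shift m [-0.001  0.     0.001] turn [-0.     0.002  0.   ] shelf now [ 38.4 -92.2  37.7] goal [ 592. -119.   69.] 5.0 [-6.1  0.5  6.4] 0.2505976508548229
```

View pics/s3.png

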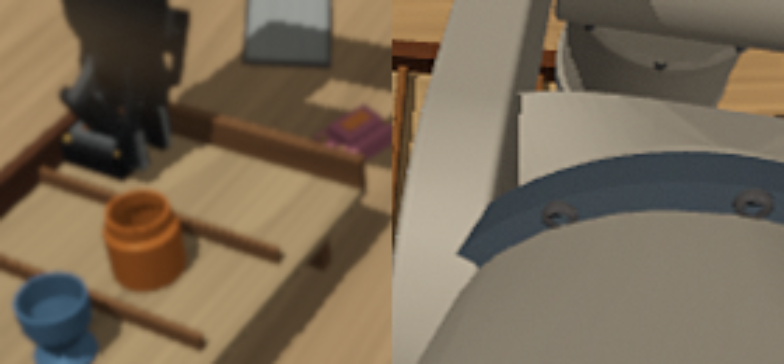

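The force rises at TCP x = 38 mm, where I expected the stop, and the fuse holder at crop (90,150) sits against it. I'll back off, lift and move behind the jar.

```bash
python3 -m crank '[[0.005,0,0,0,0,0,0.75],[0.025,0,0,0,0,0,0.75],[0.06,0,-0.03,0,0,0,0.75],[0.1,0,-0.07,0,0,0,0.75],[0.14,0,-0.1,0,0,0,0.75]]' |grep -E "clock|force"; python3 g.py -100 -1.5 120
```

```text
clock: 5.6
contact_force: [0.8, -0.9, 0.7]
grasp_force: 0.0
shift m [0.004 0.091 0.014] turn [-0.     0.006  0.   ] shelf now [-96.2 -92.3 134.2] goal [477. -18. 175.] 5.6 [ 0.8 -0.9  0.7] 0.24878826650202715
```

```bash
python3 -m crank '[[0.002,0.04,0,0,0,0,0.7],[0.004,0.08,0,0,0,0,0.7],[0.004,0.091,0.02,0,0,0,0.7],[0.004,0.091,0.05,0,0,0,0.7],[0.004,0.091,0.07,0,0,0,0.7]]' |grep -E "clock|force"; python3 g.py -97 -1.5 37; python3 - <<'E'
from rig import cams
import cv2
a=cams.grab_frame("side")["image"][:,:,::-1][90:290,140:390]; cv2.imwrite("pics/s4.png",cv2.resize(a,None,fx=2.5,fy=2.5))
E
```

```text
clock: 6.1
contact_force: [-0.4, -0.0, -0.7]
grasp_force: 0.0
shift m [-0.002 -0.001  0.025] turn [-0.001  0.006  0.002] shelf now [-99.5  -0.7  62. ] goal [466. -17.  93.] 6.1 [-0.4 -0.  -0.7] 0.3001517015113869
```

View pics/s4.png

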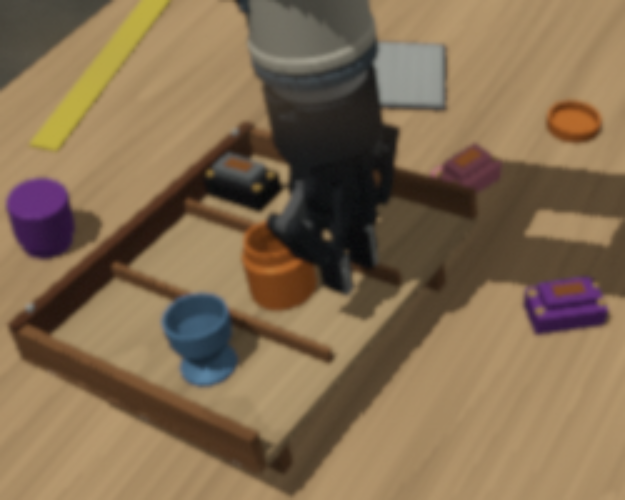

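The fuse holder, at crop (243,178), is flat against the stop, and the fingers at (345,270) are just uphill of the jar. Now down and push.

```bash
python3 -m crank '[[0,-0.001,0.012,0,0,0,0.7],[0,-0.001,0.024,0,0,0,0.7],[-0.006,-0.001,0.026,0,0.003,0,0.7],[-0.014,-0.001,0.026,0,0.004,0,0.7],[-0.022,-0.001,0.026,0,0.004,0,0.7]]' |grep -E "clock|force"; python3 -m crank '[[-0.008,0,0,0,0,0,0.7],[-0.016,0,0,0,0,0,0.7],[-0.024,0,0,0,0,0,0.7],[-0.032,0,0,0,0,0,0.7],[-0.04,0,0,0,0,0,0.7]]' |grep -E "clock|force"; python3 g.py 48 -1.5 37;python3 - <<'E'
from rig import cams
import cv2
a=cams.grab_frame("side")["image"][:,:,::-1][90:290,140:390]; cv2.imwrite("pics/s5.png",cv2.resize(a,None,fx=2,fy=2))
E
```

```text
clock: 6.65
contact_force: [0.3, -0.6, 0.6]
grasp_force: 0.0
clock: 7.15
contact_force: [-0.8, 0.3, 0.3]
grasp_force: 0.3
shift m [-0.084  0.001  0.   ] turn [-0.     0.001  0.   ] shelf now [-36.4  -2.3  37.3] goal [608. -29.  67.] 7.15 [-0.8  0.3  0.3] 0.3015362615140913
```

View pics/s5.png

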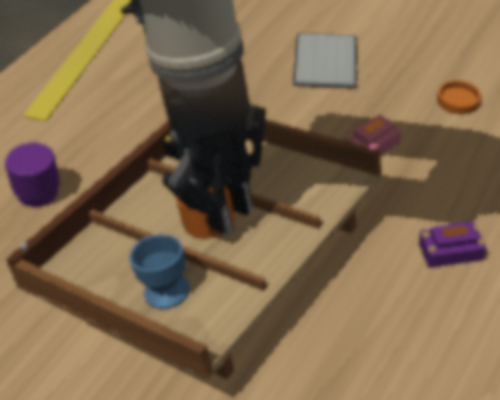

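The jar at crop (205,210) is upright and moving with the fingers. I'll push the remaining 80 mm or so, gently at the end.

```bash
python3 -m crank '[[-0.008,0,0,0,0,0,0.7],[-0.016,0,0,0,0,0,0.7],[-0.024,0,0,0,0,0,0.7],[-0.032,0,0,0,0,0,0.7],[-0.04,0,0,0,0,0,0.7]]' |grep -E "clock|force"; python3 -m crank '[[-0.008,0,0,0,0,0,0.7],[-0.016,0,0,0,0,0,0.7],[-0.024,0,0,0,0,0,0.7],[-0.03,0,0,0,0,0,0.7],[-0.034,0,0,0,0,0,0.7]]' |grep -E "clock|force"; python3 g.py 48 -1.5 37;
```

```text
clock: 7.7
contact_force: [0.1, -0.8, -0.2]
grasp_force: 0.2
clock: 8.2
contact_force: [0.6, 0.4, 0.7]
grasp_force: 0.2
shift m [-0.01   0.001  0.   ] turn [-0.     0.001  0.   ] shelf now [37.6 -2.3 37.3] goal [608. -29.  67.] 8.2 [0.6 0.4 0.7] 0.30223509056372116
```

```bash
python3 -m crank '[[-0.002,0,0,0,0,0,0.7],[-0.004,0,0,0,0,0,0.7],[-0.005,0,0,0,0,0,0.7],[-0.005,0,0,0,0,0,0.7]]' |grep -E "clock|force"; python3 g.py 48 -1.5 37;
```

```text
clock: 8.6
contact_force: [-0.7, 0.0, -0.0]
grasp_force: 0.0
shift m [-0.006  0.001  0.   ] turn [-0.     0.001  0.   ] shelf now [42.  -2.3 37.4] goal [608. -29.  67.] 8.6 [-0.7  0.  -0. ] 0.3004331043248961
```

```bash
python3 -m crank '[[-0.002,0,0,0,0,0,0.7],[-0.004,0,0,0,0,0,0.7],[-0.004,0,0,0,0,0,0.7]]' |grep -E "clock|force"; python3 g.py 48 -1.5 37;
```

```text
clock: 8.9
contact_force: [0.1, 0.0, -0.4]
grasp_force: 0.0
shift m [-0.002  0.001  0.   ] turn [-0.     0.001  0.   ] shelf now [46.3 -2.3 37.4] goal [608. -29.  67.] 8.9 [ 0.1  0.  -0.4] 0.3029866694217701
```

```bash
python3 -m crank '[[-0.002,0,0,0,0,0,0.7],[-0.002,0,0,0,0,0,0.7]]' |grep -E "clock|force"; python3 g.py 48 -1.5 37;
```

```text
clock: 9.1
contact_force: [-0.3, 0.9, 0.1]
grasp_force: 0.0
shift m [0.    0.001 0.   ] turn [-0.     0.001  0.   ] shelf now [48.2 -2.3 37.4] goal [608. -29.  67.] 9.1 [-0.3  0.9  0.1] 0.29970092595335596
```

```bash
python3 -m crank '[[-0.002,0,0,0,0,0,0.7],[-0.002,0,0,0,0,0,0.7]]' |grep -E "clock|force"; python3 g.py 48 -1.5 37;
```

```text
clock: 9.3
contact_force: [-0.7, -0.7, 1.2]
grasp_force: 0.2
shift m [0.002 0.001 0.   ] turn [-0.     0.001  0.   ] shelf now [50.1 -2.3 37.3] goal [608. -29.  67.] 9.3 [-0.7 -0.7  1.2] 0.3011620865972175
```

```bash
python3 - <<'E'
from rig import cams
import cv2
a=cams.grab_frame("side")["image"][:,:,::-1][110:260,140:330]; cv2.imwrite("pics/s6.png",cv2.resize(a,None,fx=4,fy=4))
E
```

```text
(no output)
```

View pics/s6.png

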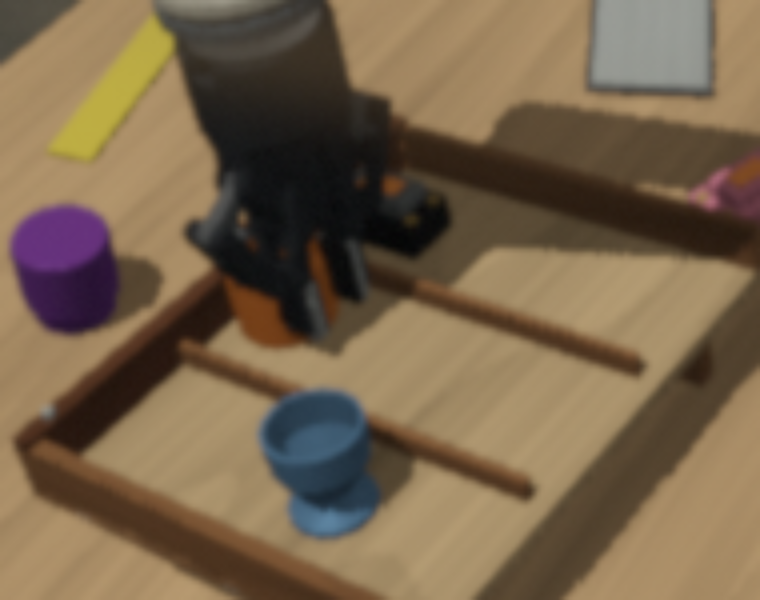

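The jar, at crop (280,290), is upright and right at the stop. A few more millimetres by force should confirm contact.

```bash
python3 -m crank '[[-0.002,0,0,0,0,0,0.7],[-0.002,0,0,0,0,0,0.7]]' |grep -E "clock|force"; python3 g.py 48 -1.5 37;
```

```text
clock: 9.55
contact_force: [-5.1, 1.0, 3.6]
grasp_force: 2.9
shift m [0.003 0.001 0.   ] turn [-0.    -0.002  0.   ] shelf now [50.9 -2.3 37.2] goal [608. -29.  67.] 9.55 [-5.1  1.   3.6] 0.30069660335808496
```

Contact with the stop is confirmed. I'll back off, lift clear, then measure all three from the images.

```bash
python3 -m crank '[[0.004,0,0,0,0,0,0.7],[0.02,0,0,0,0,0,0.7],[0.055,0,-0.02,0,0,0,0.7],[0.1,0,-0.05,0,0,0,0.7],[0.14,0,-0.09,0,0,0,0.7]]' |grep -E "clock|force"; python3 -m crank '[[0.04,0.02,-0.02,0,0,0,0.7],[0.08,0.05,-0.04,0,0,0,0.7],[0.12,0.085,-0.06,0,0,0,0.7],[0.14,0.125,-0.07,0,0,0,0.7],[0.15,0.165,-0.08,0,0,0,0.7]]' |grep -E "clock|eef|force";  python3 -m crank '[[0.01,0.045,0,0,0,0,0.7],[0.02,0.09,0,0,0,0,0.7],[0.03,0.135,0,0,0,0,0.7],[0.03,0.18,0,0,0,0,0.7],[0.03,0.22,0,0,0,0,0.7]]' |grep -E "clock|eef|force"; python3 - <<'E'
from h import *
from rig import cams
import cv2
z=np.load("shelf.npz"); M=z["m"]
def blob(im,lo,hi,box):
    m=cv2.inRange(cv2.cvtColor(im,cv2.COLOR_RGB2HSV),lo,hi); k=np.zeros_like(m); k[box[1]:box[3],box[0]:box[2]]=255
    n,l,s,c=cv2.connectedComponentsWithStats(m&k); i=1+np.argmax(s[1:,4]); return s[i],c[i]
for tag in("old","new"):
    im={n:(cv2.imread(f"pics/{n}0.png")[...,::-1].copy() if tag=="old" else cams.grab_frame(n)["image"]) for n in("top","side")}
    for nm,lo,hi,bt,bs in(("cup",(95,100,50),(115,255,255),(150,110,340,270),(140,130,340,280)),("jar",(5,200,70),(15,255,255),(218,120,270,250),(190,150,300,240)),("win",(5,170,70),(18,255,255),(278,128,318,225),(235,130,330,185))):
        t=blob(im["top"],lo,hi,bt); s=blob(im["side"],lo,hi,bs); p,e=tri(t[1],s[1])
        print(tag,nm,t[0],t[1].round(1),s[0],s[1].round(1),(M.T@(p-z["o"])).round(1),round(e,1))
E
```

```text
clock: 10.05
contact_force: [0.1, 0.0, 1.6]
grasp_force: 0.0
clock: 10.55
eef_pos: [375.3, 156.0, 277.4]
contact_force: [1.0, 0.4, -0.3]
grasp_force: 0.0
clock: 11.05
eef_pos: [365.6, 379.2, 281.4]
contact_force: [0.4, 0.0, -0.3]
grasp_force: 0.0
old cup [176 180  29  29 613] [190.  193.8] [206 209  28  35 671] [220.1 224.5] [-26.4  94.9  34.3] 5.0
old jar [228 184  30  32 596] [242.2 199. ] [239 180  26  33 585] [251.3 196.1] [-28.4   0.8  29.4] 3.7
old win [291 195   7  15  79] [293.8 201.7] [238 178  23   7 116] [248.9 181.7] [  1.9 -75.5   2.2] 57.1
new cup [176 180  29  29 621] [189.9 193.9] [206 209  28  34 687] [220.2 224.8] [-26.5  95.1  33.8] 5.1
new jar [235 123  29  35 689] [249.  140.4] [204 175  19  20 126] [215.6 186.5] [84.5 -6.2 10.9] 17.7
new win [292 138   6  13  75] [294.6 144.2] [325 152   4   3   5] [326.6 152.8] [ -35.8 -110.5   94.5] 190.0
```

```bash
python3 - <<'E'
from h import *
z=np.load("shelf.npz"); M=z["m"]
def pl(u,v,h):
    p,d=ray("top",u,v); p=M.T@(p-z["o"]); d=M.T@d; return (p+d*(h-p[2])/d[2]).round(1)
print("win",pl(293.8,201.7,35),pl(294.6,144.2,35)); print("jar",pl(242.2,199,35),pl(249,140.4,35))
from rig import cams
import cv2
im=cams.grab_frame("side")["image"]; m=cv2.inRange(cv2.cvtColor(im,cv2.COLOR_RGB2HSV),(5,190,50),(16,255,255)); m[:, :185]=0
n,l,s,c=cv2.connectedComponentsWithStats(m)
for a,b in zip(s[1:],c[1:]):
    if a[4]>20: print(a,b.round(1))
E
```

```text
win [-26.7 -91.1  35. ] [ 81.6 -87.5  35. ]
jar [-27.8   1.6  35. ] [83.7 -2.6 35. ]
[360 132  19  14 212] [369.1 138.5]
[196 163  27  33 665] [209.5 179.5]
```

```bash
python3 -c "
from rig import sign_off
print(sign_off())"
```

```text
the job is handed in; nothing more can be done
None
```

The jar and the fuse holder were slid down to the back stop, measured at about 84 mm and 82 mm along the shelf, both upright; the egg cup did not move, and the job is handed in with about 11 s of the 38 s used and no verdict returned.

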